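# Show where the memory stick lies in the desk box

## Task

Show me where my memory stick is. Push the glass candle jar that stands in front of the near wooden desk box aside along the desk, upright, until it is well out of the way of the box's upper drawer; then hook the half-open drawer fully out with a fingertip behind its front; then point down at the middle of the red memory stick in the drawer, the fingertips two to four centimetres above it, and finish there, still pointing. Work gently with the fingertips: grip and lift nothing, touch none of the things in the drawer and disturb nothing else on the desk.

Things in the scene. Friction and masses are not known exactly. Their poses are not given: they have to be found in the camera images.
- desk_box: The nearer of two wooden desk boxes (the other is at the back, out of reach): two drawers, brass knobs, 210 deep x 278 wide x 161 mm high, fixed. Origin: centre of its underside; x to its back (the drawers slide out along -x), y to the left of one who faces the drawers, z up. The front edge of its top board (152 to 161 mm high) is at x = -91 mm. The lower drawer is shut and fixed.
- desk_box_upper_drawer (a joint): How far the upper drawer is out, in m: 0 shut, 0.12 fully out at a hard stop; it starts 0.06 to 0.08 out. It slides freely (about 0.5 N) and stays where it is left.
- drawer_rim (a point): Middle of the top edge of the upper drawer's front panel; moves with the drawer, axes as the box's. Panel: 9 mm thick (this point is mid-thickness), 250 mm wide, top 151 mm above the desk. The drawer is open above; its floor is 88 mm, its side walls 140 mm above the desk. A brass knob 20 mm across stands 18 mm out from the middle of its outer face, 117 mm above the desk.
- candle: Candle in a clear glass jar, cream wax inside, 76 mm across, 90 mm high, about 0.35 kg, standing on the desk before the left or right half of the upper drawer, in its way (7 mm higher than the drawer's underside). Origin: centre of its underside. It slides if pushed low, may tip if pushed above 45 mm, and is out of the way when its centre is over 165 mm to either side of the box's middle (box y).
- usb_stick_mid (a point): Centre of the memory stick: red body with a silver plug, 54 x 18 x 8 mm, lying flat on the upper drawer's floor, one of three things in a row there; x along its length, plug to -x, z up. It rides with the drawer.
- usb_stick: The same memory stick; origin at the centre of its underside.
- eraser: White eraser in a blue sleeve, 46 x 21 x 12 mm, loose in the upper drawer; origin at the centre of its underside.
- clip_a: Black binder clip with wire handles, 28 x 35 x 39 mm, loose in the upper drawer; origin at the centre of its underside.
- sticky_notes: Yellow pad of sticky notes, 78 x 78 x 10 mm, on the desk in front of the other half of the drawer; low enough for the drawer to pass over it. Origin: centre of its underside, as for all that follow.
- phone: Black phone lying face up, 149 x 73 x 8 mm, on the desk to the left of the box.
- notebook: Spiral notebook, 210 x 152 x 13 mm, on the desk to the left.
- pen_a: Black pen, 145 mm long, 9 mm high, lying on the notebook.

How it is judged (in metres and radians):
On the way, in this order (a step that is already met when the one before it is completed fails the run):
1. the candle jar stands upright and at rest, clear of the drawer's way ((y of candle in the frame of desk_box above 0.165 m or y of candle in the frame of desk_box below -0.165 m or x of candle in the frame of desk_box below -0.27 m) and angle between candle's own z axis and vertical below 0.1 rad and linear speed of candle below 0.02 m/s), for 0.2 s.
2. the upper drawer is fully out (value of joint desk_box_upper_drawer above 0.112 m), for 0.2 s.
3. the fingertips point at the memory stick from just above and dwell there for a second (horizontal distance between the grasp point and usb_stick_mid below 0.025 m and z of the grasp point in the frame of desk_box between 0.105 and 0.177 m), for 1 s.
At the end, for the whole second after the job is handed in: Jar upright and at rest on the desk, centre over 165 mm beside the box's middle plane (or 270 mm before its centre); drawer over 112 mm out; grasp point within 25 mm of the stick's centre seen from above and 105 to 177 mm above the desk (tips at most about 6 cm over the stick), and staying (all of step 1 and all of step 3 and value of joint desk_box_upper_drawer above 0.112 m and height (world z) of candle below 0.005 m); the robot touches nothing.
It fails at once if the candle jar is gripped or struck (over 15 N from the fingers) (contact force between candle and the fingers above 15 N).
It fails at once if the drawer or box is gripped or forced (over 40 N from the fingers) (contact force between desk_box and the fingers above 40 N).
It fails at once if the candle jar is tipped or lifted (angle between candle's own z axis and vertical above 0.35 rad or height (world z) of candle above 0.02 m).
It fails at once if the robot touches or lifts something in the drawer (contact force between any of usb_stick, eraser, clip_a and the fingers above 0.3 N or contact force between any of usb_stick, eraser, clip_a and the arm above 0.3 N or height (world z) of any of usb_stick, eraser, clip_a above 0.115 m).
It fails at once if something else on the desk is displaced by more than 15 mm (distance of any of sticky_notes, phone, notebook, pen_a from where it was at the start of the episode above 0.015 m).
It also fails if it takes over 58 s, if anything falls off the work surface, if the arm or the gripper's body presses on something with over 40 N, if the wrist force passes 120 N, or if a joint passes its speed limit or range.

## Robot

A 7-joint arm with a two-finger parallel gripper is mounted at the origin on a cart in front of the work surface, level with it; the furniture and walls round the work are solid. World frame = base frame: x ahead of the robot, y to its left, z up, the work surface at z = 0. Lengths are in mm, angles in degrees, forces in N, time in s.
With the tool pointing down it reaches from about 350 to 900 mm from the base axis. Payload 8.1 kg.
Tool frame: the origin (TCP) lies at the very end of the fingers, on their centre line; the grasp point (between the pads) lies 19 mm behind it (ctrl.pinch_z is the z of the grasp point in the tool frame, in mm); z points along the fingers, y is the line along which they close (so a half turn about z gives the same grasp; the last joint's range is limited). The gripper opens to 92 mm and grips with 3 to 60 N. Pads are 19 mm wide; open, the fingers measure 130 mm over their backs; the gripper's body (75 mm by 190 mm) begins 47 mm behind the grasp point.
Start: joints at [69.465, 24.895, 1.432, 90.138, -0.665, 64.973, -4.303], TCP at [158.112, -604.683, 226.742] pointing down, gripper open.
Joint ranges: [-149.89, 149.89], [-25.12, 119.58], [-72.63, 75.52], [4.76, 147.25], [-75.54, 255.54], [6.69, 114.76], [-157.13, 157.13]. Speed limits (degrees/s): [127.2, 127.2, 172.46, 172.46, 180, 180, 180].

## Interface

Orientations are given as [roll, pitch, yaw] about the fixed x, y, z axes, in that order (R = Rz(yaw) Ry(pitch) Rx(roll)).
In Python, from plant import sensors, eyes, ctrl gives the robot as it stands. The module is installed in compiled form; this text tells all that it offers.
- The arm moves only by the tool servo_tool, never from a script. Its argument "rows" is text: rows parted by semicolons, each of 4 numbers parted by spaces: the shift along the world's x, y, z in m, then the turn about the world's z in rad. In form: tx ty tz turn; .... A call has 1 to 12 rows; each row shifts and turns the commanded pose from where the row before left it; what a row does not reach is not made up. A row lasts 1/10 s, in which the tool goes at most 50 mm and 8.59 degrees, less where a joint would pass 70% of its speed; a pose out of reach is approached as far as the arm can. A call is refused whole if a number of a shift passes 0.05 or a number of a turn 0.15, either way. A call with a gripper value outside its range is refused whole. "claw" is the closure, from 0 (fully open) to 1 (shut), set as the call begins (left out, the last holds). The fingers move at their own pace and stop on an object; "grip_force" is the grip in N (left out, the last holds). Time passes only in rows, so rows that do not move let the fingers close. It gives the time, the measured TCP pose, the force, the opening and the grip force at its end, in the units of the state.
- sensors.read_state(): the state, without advancing time (a new reading comes with each control period).
- eyes.grab_frame(name): name is "side" or "top" or "wrist"; returns the picture (480x640x3 uint8, red, green, blue); there is no depth.
- eyes.camera_info(name): a dict with "fovy" (degrees; the focal length in pixels is half the picture's height over the tangent of half this angle, whatever the lens; pixels are square), "cx", "cy" (the principal point, pixels), "D" ([k1, k2, p1, p2, k3] as OpenCV has them; the pictures are not rectified), "xyz" and "orientation" of the camera in the world. Camera axes: x right, y down, z forward; pixel columns grow to the right and rows downward; lengths in mm; the calibration is good to about 2 mm. A picture is of the moment at which its call begins: read the wrist's pose just before it. camera_info takes no time and is no camera call; for the wrist camera it gives the pose at the moment of the call.
- ctrl.sign_off(): hands the job in; it is judged then, once.
The state is a dict: "time_s": time; "qpos": joint angles; "dq": joint speeds; "effort": joint torques, N m; "position": TCP position; "orientation": TCP orientation; "ft_force": force on the tool from outside, world axes, zero at the start; "moment": the same for the moment, N m; "grip_width": finger opening in mm; "grip_force": force on a finger pad.
Only numpy, scipy, OpenCV 4.12 (cv2) and the standard library are available. Lean on these libraries where they do the work, as an engineer would, in place of code of your own. Each camera call takes 0.05 s, during which the arm holds its last target. There are 200 camera calls.

## Working session

There is one attempt and no reset: what is moved stays moved. The work goes in short steps, Python scripts to look and compute and a tool call to move; the robot and the scene stay as the last step left them, time stands still between calls to the robot, and variables do not carry over. Pictures are saved under pics/ and viewed, at most 10 in all, crops included, and the job is handed in when it is done.

Besides the shell and the picture viewer there is one more tool, called after "Emit:" as name(argument=value, ...), one argument or row to a line, values as JSON. servo_tool: Moves the arm, as the interface text tells. Its arguments: {"type":"object","properties":{"rows":{"type":"string"},"claw":{"type":"number"},"grip_force":{"type":"number"}},"required":["rows"]}

```bash
mkdir -p pics; cat > h.py <<'E'
import numpy as np, cv2
from scipy.spatial.transform import Rotation as R
from plant import sensors, eyes, ctrl
def grab(n,f):
    i=eyes.camera_info(n); im=eyes.grab_frame(n); cv2.imwrite('pics/'+f,im[:,:,::-1]); return i,im
def KD(i):
    f=240/np.tan(np.radians(i['fovy']/2)); return np.array([[f,0,i['cx']],[0,f,i['cy']],[0,0,1.]]),np.array(i['D'],float)
def rot(i): return R.from_euler('xyz',i['orientation'],degrees=True).as_matrix()
def topos(i,px,z):
    K,D=KD(i); u=cv2.undistortPoints(np.array(px,float).reshape(-1,1,2),K,D).reshape(-1,2)
    d=np.c_[u,np.ones(len(u))]@rot(i).T; c=np.array(i['xyz'],float)
    return c+d*((np.asarray(z)-c[2])/d[:,2])[:,None]
def topix(i,P):
    K,D=KD(i);Rm=rot(i).T
    return cv2.projectPoints(np.array(P,float).reshape(-1,1,3),cv2.Rodrigues(Rm)[0],-Rm@np.array(i['xyz'],float),K,D)[0].reshape(-1,2)
E
python3 - <<'E'
from h import *
for n in ('side','top'):
    i,im=grab(n,n+'0.png'); print(n,i)
s=sensors.read_state();print(s['time_s'],s['position'],s['orientation'],s['grip_width'])
E
```

```text
side {'fovy': 57.1786079712398, 'cx': 316.50445569855907, 'cy': 243.67725969478263, 'D': array([-0.10964347,  0.        ,  0.        ,  0.        ,  0.        ]), 'xyz': array([ 231.890945  , -502.40545035,  653.65615429]), 'orientation': array([-129.89900305,    0.31624966,  -28.90588857])}
top {'fovy': 54.306620885841966, 'cx': 326.29614493251404, 'cy': 239.22281900439089, 'D': array([0.04025146, 0.        , 0.        , 0.        , 0.        ]), 'xyz': array([ 440.22064766,   52.96696919, 1159.12192896]), 'orientation': array([-174.71341485,    1.07483358,  -88.96944714])}
0.1 [ 157.95408696 -604.25307114  226.02800964] [-1.79920492e+02  8.11022184e-03  1.46491433e+01] 91.95594225915858
```

View pics/top0.png

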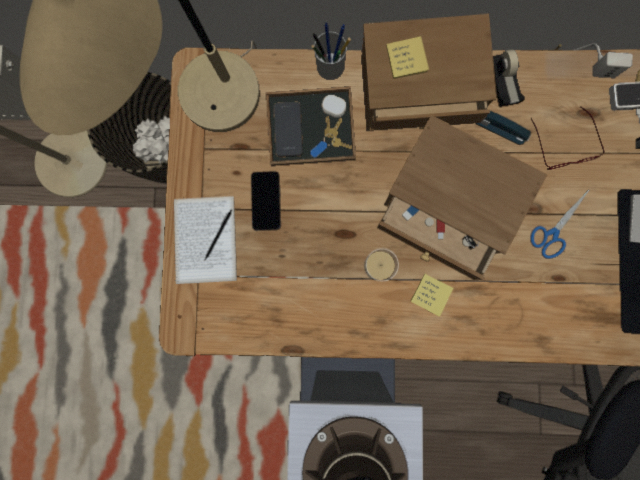

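View pics/side0.png

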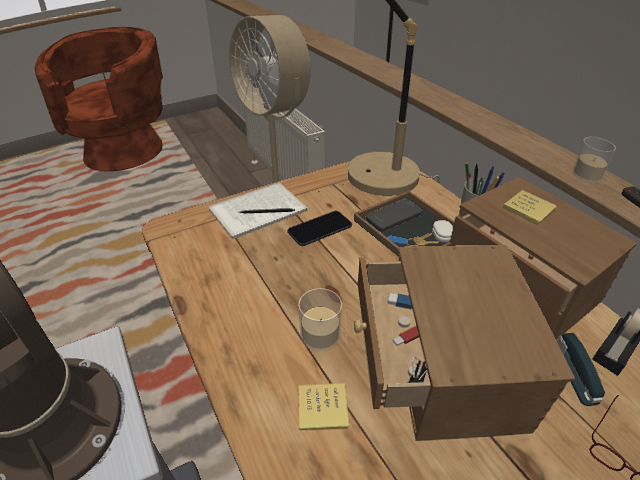

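The top view shows the box top corners at about (434,118), (547,183), (498,256) and (389,195). The drawer front runs (380,224)–(483,275), the jar is at (381,264), the red stick at (440,228), the notes at (432,295) and the phone at (266,200). The side view shows the red stick at (407,335), the jar base at about (321,340) and the knob at (360,326).

```bash
python3 - <<'E'
from h import *
t=eyes.camera_info('top');s=eyes.camera_info('side')
c=topos(t,[(434,118),(547,183),(498,256),(389,195)],161);print('top board',c.round())
print('lens',[np.linalg.norm(c[k]-c[(k+1)%4]).round() for k in range(4)])
print('front panel',topos(t,[(380,224),(483,275)],151).round())
print('jar rim/top',topos(t,[(381,264)],90).round(), 'wax',topos(t,[(381,265)],55).round(),'side',topos(s,[(320,302)],90).round())
print('stick top',topos(t,[(440,228)],96).round(),'side',topos(s,[(407,335)],96).round())
print('knob',topos(t,[(427,256)],117).round(),topos(s,[(360,326)],117).round())
print('notes',topos(t,[(432,295)],10).round(),'phone',topos(t,[(252,172),(279,172),(279,229),(252,230)],8).round())
a=cv2.imread('pics/top0.png')[170:320,340:540];a=cv2.resize(a,None,fx=4,fy=4,interpolation=cv2.INTER_CUBIC)
cv2.imwrite('pics/topc.png',a)
E
```

```text
top board [[ 801. -156.  161.]
 [ 660. -394.  161.]
 [ 503. -290.  161.]
 [ 630.  -60.  161.]]
lens [np.float64(276.0), np.float64(189.0), np.float64(263.0), np.float64(196.0)]
front panel [[ 568.  -42.  151.]
 [ 462. -261.  151.]]
jar rim/top [[484. -51.  90.]] wax [[483. -54.  55.]] side [[484. -51.  90.]]
stick top [[ 568. -183.   96.]] side [[ 568. -186.   96.]]
knob [[ 503. -150.  117.]] [[ 502. -147.  117.]]
notes [[ 415. -182.   10.]] phone [[713. 266.   8.]
 [714. 198.   8.]
 [570. 194.   8.]
 [566. 261.   8.]]
```

View pics/topc.png

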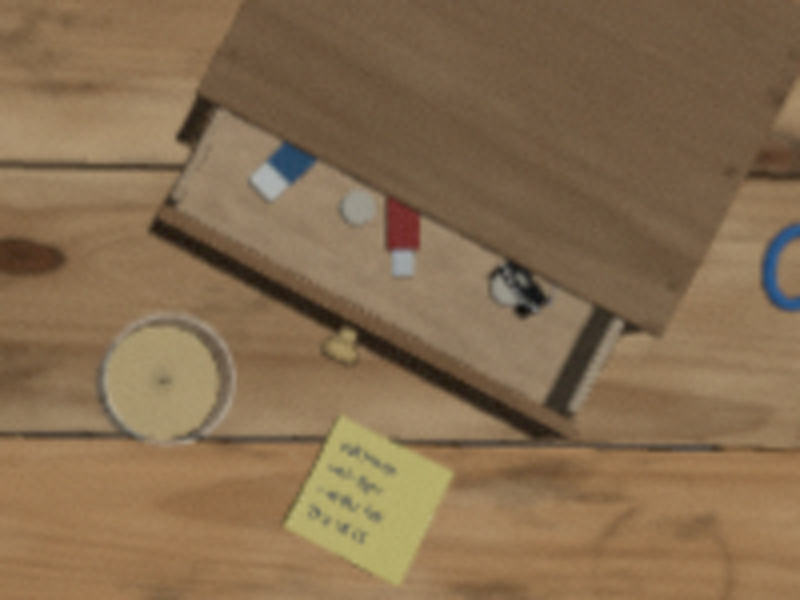

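The crop shows the board's front edge at (390,194)–(505,254) in full-image pixels and the panel top at (380,223)–(482,279). The stick's plug tip is at about (440.5,239) and the body/plug joint at (440.5,232). I'll refine the box frame next.

```bash
python3 - <<'E'
from h import *
t=eyes.camera_info('top')
c=topos(t,[(390,193.75),(505,253.75),(434,118),(547,183)],161)
p=topos(t,[(380,223),(482.5,278.5)],151)
d=lambda a,b:np.degrees(np.arctan2(*( (a-b)[:2])))
print(c.round(),'yaw est',-d(c[0],c[1]),-d(p[0],p[1]),-d(c[2],c[3]))
y=np.radians(-np.mean([d(c[0],c[1]),d(p[0],p[1]),d(c[2],c[3])]));Rz=np.array([[np.cos(y),-np.sin(y)],[np.sin(y),np.cos(y)]])
m=np.mean([c[0],c[1]],axis=0)[:2]; o=m+Rz@[91,0]
print('origin',o,np.degrees(y))
st=topos(t,[(440.5,239),(440.5,232)],96)[:,:2]
for n,q in dict(jar=[484,-51],knob=[503,-149],notes=[415,-182],pl=p[0,:2],pr=p[1,:2],bl=c[2,:2],br=c[3,:2],plug=st[0],joint=st[1]).items(): print(n,np.round(q),(Rz.T@(np.array(q)-o)).round())
for q in [(-228,-5),(-228,35),(-228,130)]: print(q,(o+Rz@q).round())
np.save('box.npy',[*o,y])
E
```

```text
[[ 633.  -62.  161.]
 [ 508. -304.  161.]
 [ 801. -156.  161.]
 [ 660. -394.  161.]] yaw est -27.35812545916313 -27.958079782521917 -30.61949634665573
origin [ 650.07553815 -226.72858083] -28.64523386278026
jar [484 -51] [-230.   75.]
knob [ 503 -149] [-166.   -2.]
notes [ 415 -182] [-228.  -73.]
pl [570. -42.] [-159.  124.]
pr [ 455. -260.] [-156. -123.]
bl [ 801. -156.] [ 98. 134.]
br [ 660. -394.] [  89. -142.]
plug [ 543. -184.] [-114.  -14.]
joint [ 559. -184.] [-100.   -6.]
(-228, -5) [ 448. -122.]
(-228, 35) [467. -87.]
(-228, 130) [512.  -3.]
```

Emit:
servo_tool(
  rows=".024 .04 0 -.0625;.024 .04 0 -.0625;.024 .04 0 -.0625;.024 .04 0 -.0625;.024 .04 0 -.0625;.024 .04 0 -.0625;.024 .04 0 -.0625;.024 .04 0 -.0625;.024 .04 0 -.0625;.024 .04 0 -.0625;.024 .04 0 -.0625;.024 .04 0 -.0625",
  claw=1,
  grip_force=5,
)

```text
time_s: 1.3
position: [446.5, -123.0, 226.7]
orientation: [180.0, 0.0, -28.5]
ft_force: [0.8, -1.2, 0.4]
grip_width: 2.0
grip_force: 0.0
```

Emit:
servo_tool(
  rows="0 0 -.03 0;0 0 -.035 0;0 0 -.035 0;0 0 -.035 0;0 0 -.03 0;0 0 -.02 0;0 0 -.009 0;0 0 0 0",
)

```text
time_s: 2.1
position: [445.3, -124.5, 31.9]
orientation: [180.0, 0.1, -28.3]
ft_force: [-0.3, -0.3, 0.5]
grip_width: 0.5
grip_force: 0.0
```

```bash
python3 - <<'E'
from h import *
i,im=grab('side','s1.png')
a=cv2.imread('pics/s1.png')[200:440,230:550];cv2.imwrite('pics/s1c.png',cv2.resize(a,None,fx=2.4,fy=2.4,interpolation=cv2.INTER_CUBIC))
E
```

```text
(no output)
```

View pics/s1c.png

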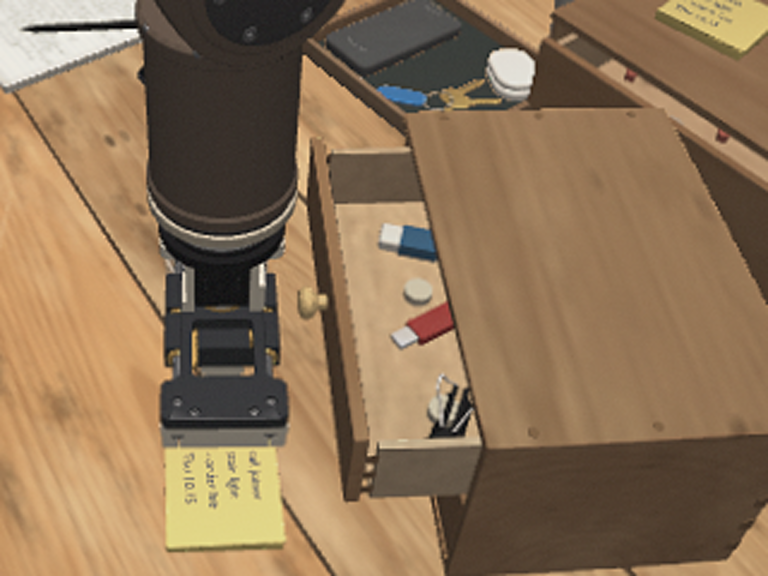

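The gripper stands clear of the knob (crop ~(310,302)) and drawer. Pushing starts now.

Emit:
servo_tool(
  rows=".0019 .0035 0 0;.0019 .0035 0 0;.0019 .0035 0 0;.0014 .0026 0 0;.0014 .0026 0 0;.0014 .0026 0 0;.0014 .0026 0 0;.0014 .0026 0 0;.0014 .0026 0 0;.0014 .0026 0 0;.0014 .0026 0 0;.0014 .0026 0 0",
)

```text
time_s: 3.35
position: [464.4, -91.0, 32.8]
orientation: [180.0, -0.0, -28.3]
ft_force: [-1.8, -4.4, 4.8]
grip_width: 0.7
grip_force: 3.5
```

Emit:
servo_tool(
  rows=".0019 .0035 0 0;.0019 .0035 0 0;.0019 .0035 0 0;.0019 .0035 0 0;.0019 .0035 0 0;.0019 .0035 0 0;.0019 .0035 0 0;.0019 .0035 0 0;.0019 .0035 0 0;.0019 .0035 0 0;.0019 .0035 0 0;.0019 .0035 0 0",
)

```text
time_s: 4.55
position: [487.2, -48.6, 32.7]
orientation: [180.0, 0.0, -28.3]
ft_force: [-1.7, -4.8, 4.8]
grip_width: 0.8
grip_force: 3.8
```

```bash
python3 - <<'E'
from h import *
i,im=grab('top','t2.png')
a=cv2.imread('pics/t2.png')[130:350,250:550];cv2.imwrite('pics/t2c.png',cv2.resize(a,None,fx=2.6,fy=2.6,interpolation=cv2.INTER_CUBIC))
E
```

```text
(no output)
```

View pics/t2c.png

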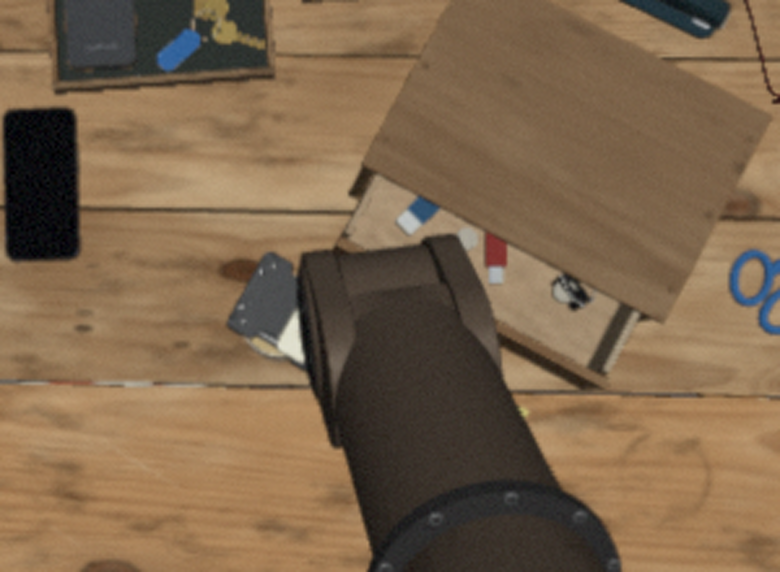

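The picture shows the drawer and phone undisturbed, with the jar's edge visible at crop (262,345) ahead of the fingers. The contact force is steady at about 5 N, so I'll keep pushing.

Emit:
servo_tool(
  rows=".002 .0037 0 0;.002 .0037 0 0;.002 .0037 0 0;.002 .0037 0 0;.002 .0037 0 0;.002 .0037 0 0;.002 .0037 0 0;.002 .0037 0 0;.002 .0037 0 0;.002 .0037 0 0;.002 .0037 0 0;.0015 .0027 0 0",
)

```text
time_s: 5.8
position: [510.6, -5.1, 32.7]
orientation: [180.0, 0.0, -28.3]
ft_force: [-2.7, -3.8, 6.0]
grip_width: 0.3
grip_force: 3.7
```

Emit:
servo_tool(
  rows="-.002 -.0037 0 0;-.005 -.009 0 0;-.015 -.028 0 0;-.015 -.028 0 0;0 0 .03 0;0 0 .045 0;0 0 .045 0;0 0 .045 0;0 0 .03 0;0 0 .0 0",
)

```text
time_s: 6.8
position: [475.7, -74.6, 231.8]
orientation: [-179.8, -0.4, -28.3]
ft_force: [0.4, 1.1, 1.1]
grip_width: 0.7
grip_force: 0.0
```

```bash
python3 - <<'E'
from h import *
i,im=grab('side','s3.png');j,jm=grab('top','t3.png')
a=cv2.imread('pics/s3.png')[150:450,130:530];b=cv2.imread('pics/t3.png')[130:350,250:550]
cv2.imwrite('pics/c3.png',np.hstack([a,cv2.resize(b,(400,300))]))
E
```

```text
(no output)
```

View pics/c3.png

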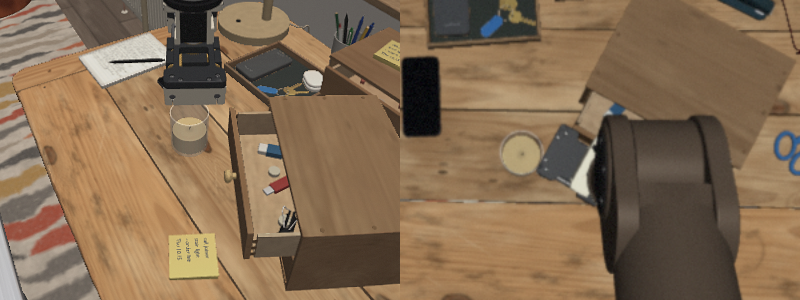

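The side view shows the jar upright at crop (190,130), and the top view shows it at (521,154), i.e. full-image (340.8,243). The drawer is unchanged. Next I'll check the jar's position and move over the drawer.

```bash
python3 - <<'E'
from h import *
x,y0,a=np.load('box.npy');Rz=R.from_euler('z',a).as_matrix()[:2,:2]
for n,px in (('top',(340.8,243)),('side',(320,258))):
    p=topos(eyes.camera_info(n),[px],90)[0,:2];print(n,p.round(),(Rz.T@(p-[x,y0])).round())
E
```

```text
top [531.  41.] [-233.  178.]
side [540.  48.] [-228.  189.]
```

Emit:
servo_tool(
  rows=".013 -.017 0 0;.013 -.017 0 0;.013 -.017 0 0;.013 -.017 0 0;.012 -.018 0 0;0 0 -.025 0;0 0 -.025 0;0 0 -.015 0;0 0 0 0",
)

```text
time_s: 7.8
position: [534.9, -159.7, 158.8]
orientation: [179.9, 0.4, -28.3]
ft_force: [0.9, -0.6, 0.3]
grip_width: 0.5
grip_force: 0.0
```

```bash
python3 - <<'E'
from h import *
s=sensors.read_state();print(s['position'])
i,im=grab('side','s4.png');j,jm=grab('wrist','w4.png')
a=cv2.imread('pics/s4.png')[220:420,320:520];b=cv2.imread('pics/w4.png')
cv2.imwrite('pics/c4.png',np.hstack([cv2.resize(a,(400,400)),cv2.resize(b,(400,300))[:, :][np.r_[0:300,[299]*100]]]))
E
```

```text
[ 534.87486677 -159.71652133  158.79231224]
```

View pics/c4.png

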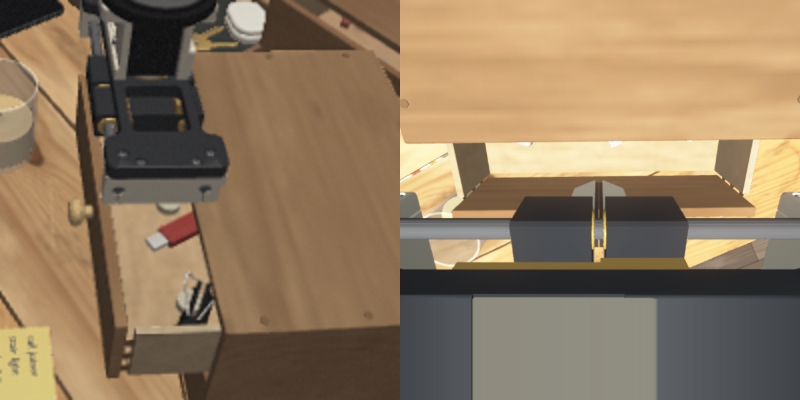

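The side crop shows the fingers over the gap with the red stick at (175,232). The wrist view shows the panel's upper edge near full-image row 283, ending at about x=120 and x=528, and the fingertips at about (317,300). I'll unproject these to place the panel relative to the TCP.

```bash
python3 - <<'E'
from h import *
x,y0,a=np.load('box.npy');Rz=R.from_euler('z',a).as_matrix()[:2,:2]
i=eyes.camera_info('wrist');B=lambda p:(Rz.T@(np.array(p)[:2]-[x,y0])).round(1)
print('cam',i['xyz'],B(i['xyz']),i['orientation'])
tcp=np.array(sensors.read_state()['position']);print('tcp',B(tcp),topix(i,tcp))
for n,px,z in (('panel up edge L',(120,283),151),('R',(528,283),151),('low L',(90,336),151),('board L',(0,224),161),('boardR',(640,224),161)): print(n,B(topos(i,[px],z)[0]))
b=cv2.imread('pics/w4.png')[200:420];cv2.imwrite('pics/w4c.png',cv2.resize(b,(800,275)))
E
```

```text
cam [ 610.88594234 -199.99391511  320.48216202] [-47.2   4.7] [ 1.61979314e+02  9.39698709e-03 -1.18329996e+02]
tcp [-131.3    4.3] [[317.55629357 309.24983652]]
panel up edge L [-123.3  100.8]
R [-122.1  -98.3]
low L [-153.   120.9]
board L [-91.  143.3]
boardR [ -89.4 -136.3]
```

View pics/w4c.png

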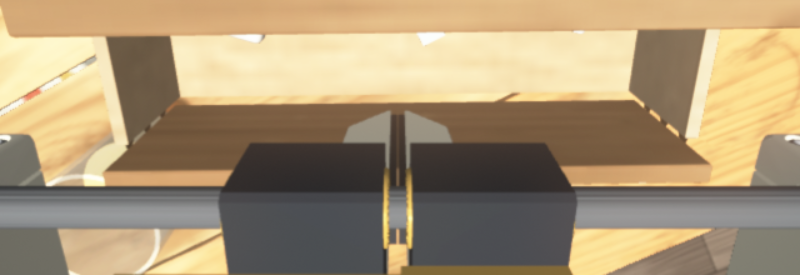

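The wrist crop shows the panel's inner top edge at row ~168 (box x ≈ -152). The fingertips are at box x = -131 behind it, with only the clear floor below. I'll descend and pull.

Emit:
servo_tool(
  rows="0 0 -.013 0;0 0 -.012 0;-.0035 .0019 0 0;-.0035 .0019 0 0;-.0035 .0019 0 0;-.0035 .0019 0 0;-.0035 .0019 0 0;-.0035 .0019 0 0;-.0035 .0019 0 0;-.0035 .0019 0 0",
)

```text
time_s: 8.9
position: [509.5, -144.7, 137.9]
orientation: [-180.0, -0.0, -28.3]
ft_force: [1.0, -0.8, 1.2]
grip_width: 0.5
grip_force: 0.3
```

Emit:
servo_tool(
  rows="-.0035 .0019 0 0;-.0035 .0019 0 0;-.0035 .0019 0 0;-.0035 .0019 0 0;-.0035 .0019 0 0;-.0035 .0019 0 0;-.0035 .0019 0 0",
)

```text
time_s: 9.6
position: [486.9, -132.4, 138.1]
orientation: [-180.0, -0.2, -28.3]
ft_force: [13.6, -8.2, -11.5]
grip_width: 0.3
grip_force: 8.1
```

Emit:
servo_tool(
  rows="-.0018 .001 0 0;0 0 0 0",
)

```text
time_s: 9.8
position: [487.0, -132.4, 138.6]
orientation: [-179.9, -0.5, -28.4]
ft_force: [12.0, -7.1, -9.9]
grip_width: 0.4
grip_force: 7.1
```

The tool has stopped moving against a steady 14 N, so this should be the hard stop. I'll release, rise and check.

Emit:
servo_tool(
  rows=".0035 -.0019 0 0;.0035 -.0019 0 0;.0035 -.0019 0 0;.003 -.0016 0 0;0 0 .02 0;0 0 .03 0;0 0 .02 0;0 0 0 0",
)

```text
time_s: 10.6
position: [498.6, -138.1, 210.4]
orientation: [-179.9, -0.3, -28.3]
ft_force: [0.5, 0.5, 0.7]
grip_width: 0.5
grip_force: 0.0
```

```bash
python3 - <<'E'
from h import *
print(sensors.read_state()['position'])
i,im=grab('side','s5.png');j,jm=grab('wrist','w5.png')
a=cv2.imread('pics/s5.png')[200:420,300:520];b=cv2.imread('pics/w5.png')
cv2.imwrite('pics/c5.png',np.hstack([cv2.resize(a,(330,330)),cv2.resize(b,(440,330))]))
E
```

```text
[ 498.57118402 -138.07436966  210.40343251]
```

View pics/c5.png

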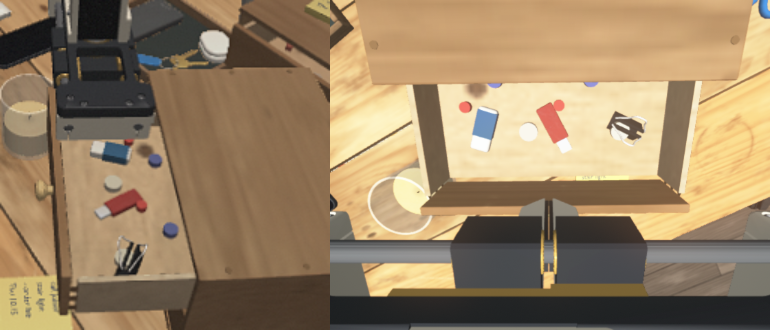

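The drawer looks fully open. The stick is wholly visible in the wrist crop from (542,103) to (565,152), centre full-image (325,185), and in the side view at about full-image (380,336). The jar is upright beside the drawer.

```bash
python3 - <<'E'
from h import *
x,y0,a=np.load('box.npy');Rz=R.from_euler('z',a).as_matrix()[:2,:2]
i=eyes.camera_info('wrist');B=lambda p:(Rz.T@(np.array(p)[:2]-[x,y0])).round(1)
im=cv2.imread('pics/w5.png').astype(int);h=cv2.inRange(cv2.cvtColor(im.astype(np.uint8),cv2.COLOR_BGR2HSV),(0,120,60),(6,255,255))|cv2.inRange(cv2.cvtColor(im.astype(np.uint8),cv2.COLOR_BGR2HSV),(174,120,60),(180,255,255))
n,l,st,c=cv2.connectedComponentsWithStats(h);print([(s[4],q.round()) for s,q in zip(st,c) if s[4]>60][1:])
for n,cam,px,z in (('stick w','wrist',(325,185),95),('plug end','wrist',(342,220),95),('butt','wrist',(308,151),95),('stick s','side',(380,336),95),('panel L','wrist',(148,303),151),('R','wrist',(518,300),151),('board','wrist',(320,120),161)):
    p=topos(eyes.camera_info(cam),[px],z)[0];print(n,p.round(),B(p))
print('jar',B(topos(i,[(100,298)],90)[0]))
E
```

```text
[(np.int32(1509), array([324., 175.])), (np.int32(218), array([196., 155.]))]
stick w [ 530. -161.   95.] [-136.9   -0.4]
plug end [ 501. -160.   95.] [-162.8  -13.3]
butt [ 556. -162.   95.] [-113.2   11.7]
stick s [ 530. -166.   95.] [-135.   -4.]
panel L [525. -31. 151.] [-203.1  111.6]
R [ 417. -238.  151.] [-199.7 -121.6]
board [ 571. -179.  161.] [-92.7   3.8]
jar [-230.  180.]
```

The stick's centre is at about (530,-163). The panel's inner face is at ≈ -199, which fits the fully-out position. I'll move over the stick and lower to z ≈ 127.

Emit:
servo_tool(
  rows=".008 -.0065 0 0;.012 -.009 0 0;.0115 -.009 0 0;0 0 -.02 0;0 0 -.025 0;0 0 -.022 0;0 0 -.012 0;0 0 -.004 0;0 0 0 0",
)

```text
time_s: 11.6
position: [528.4, -162.5, 124.3]
orientation: [180.0, 0.1, -28.3]
ft_force: [0.2, -0.2, -0.1]
grip_width: 1.1
grip_force: 0.0
```

Emit:
servo_tool(
  rows="0 0 0 0;0 0 0 0;0 0 0 0;0 0 0 0;0 0 0 0;0 0 0 0;0 0 0 0;0 0 0 0;0 0 0 0;0 0 0 0;0 0 0 0;0 0 0 0",
)

```text
time_s: 12.8
position: [528.4, -162.4, 124.7]
orientation: [180.0, -0.0, -28.3]
ft_force: [0.3, 0.3, 0.1]
grip_width: 0.1
grip_force: 0.0
```

```bash
python3 - <<'E'
from h import *
i,im=grab('side','s6.png');j,jm=grab('wrist','w6.png')
a=cv2.imread('pics/s6.png')[200:420,280:500];b=cv2.imread('pics/w6.png')
cv2.imwrite('pics/c6.png',np.hstack([cv2.resize(a,(330,330)),cv2.resize(b,(440,330))]))
E
```

```text
(no output)
```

View pics/c6.png

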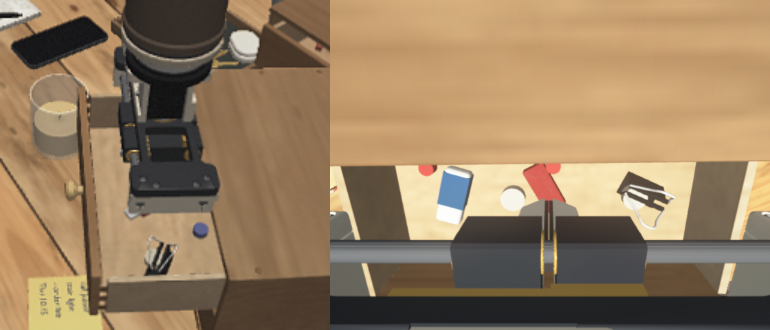

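The side view shows the gripper over the stick, with the plug peeking out at (135,212) and the jar upright. The wrist view shows the tips at (549,203) over the red body. There is no contact force and the drawer is out, so I'm handing in.

```bash
python3 -c "
from plant import ctrl
print(ctrl.sign_off())"
```

```text
the job is handed in; nothing more can be done
None
```

The job is handed in, though no verdict came back: the jar stands upright about 180 mm to the left of the box's middle, the drawer is out to its stop, and the fingertips point down about 3 cm above the middle of the red memory stick, touching nothing.

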